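# Put the steak knives back in their case

## Robot

A 6-joint arm with a two-finger parallel gripper is mounted at the origin on the work surface. World frame = base frame: x ahead of the robot, y to its left, z up, the work surface at z = 0. Lengths are in m, angles in rad, forces in N, time in s.
With the tool pointing down it reaches from about 0.35 to 0.775 m from the base axis. Payload 7.3 kg.
Tool frame: the origin (TCP) lies at the very end of the fingers, on their centre line; the grasp point (between the pads) lies 19 mm behind it; z points along the fingers, y is the line along which they close (so a half turn about z gives the same grasp; the last joint's range is limited). The gripper opens to 92 mm and grips with 3 to 60 N. Pads are 19 mm wide; open, the fingers measure 130 mm over their backs; the gripper's body (75 mm by 190 mm) begins 47 mm behind the grasp point.
Start: joints at [-1.492, 0.342, 1.524, -0, 1.275, -0.146], TCP at [0.117, -0.512, 0.227] pointing down, gripper open.
Joint ranges: [-2.53, 2.53], [-0.77, 2.02], [0.04, 2.7], [-1, 4.14], [0.28, 2.66], [-3.11, 3.11]. Speed limits (rad/s): [2.57, 2.57, 3.14, 3.14, 3.14, 3.14].

## Interface

Orientations are given as [roll, pitch, yaw] about the fixed x, y, z axes, in that order (R = Rz(yaw) Ry(pitch) Rx(roll)).
In Python, from cell import telemetry, eyes, job gives the robot as it stands.
- The arm moves only by the tool apply_moves, never from a script. Its arguments are lists of equal length, an entry for each row: "delta_pos": the shift along the world's x, y, z each as a share of 0.4 m, from -1 to 1, a list of three; "dr": the turn, a rotation vector about the world's x, y, z each as a share of 0.5 rad, from -1 to 1, a list of three; "jaw": the opening, from 0 (shut) to 1 (fully open). A call has 1 to 8 rows; each row is the pose to reach, as a shift and turn from the pose commanded when the call began; what a row does not reach only later rows make up. A row lasts 1/12 s, in which the tool goes at most 41.7 mm and 7.16 degrees, less where a joint would pass 70% of its speed; a pose out of reach is approached as far as the arm can. A call with a number of a shift or a turn outside -1 to 1 is refused whole. A call with a gripper value outside its range is refused whole. The fingers move at their own pace and stop on an object; "force" is the grip in N (left out, the last holds). Time passes only in rows, so rows that repeat a pose let the fingers close. It gives the time, the measured TCP pose, the force, the opening and the grip force at its end, in the units of the state.
- telemetry.observe(): the state, without advancing time (a new reading comes with each control period).
- eyes.read_camera(name): name is "scene" or "side" or "wrist"; returns the picture (480x640x3 uint8, red, green, blue); there is no depth.
- eyes.camera_model(name): a dict with "vertical_fov" (degrees; the focal length in pixels is half the picture's height over the tangent of half this angle, whatever the lens; pixels are square), "cx", "cy" (the principal point, pixels), "k1" (the pictures are not rectified: a ray, as slopes to the right and down, at radius r is drawn at 1 + k1 r^2 times it, then the intrinsics apply), "rvec" (rotation vector, rad) and "tvec" (3), from world to camera coordinates, as OpenCV has them; the wrist camera has in their place "hand_eye" (4x4, takes a point from camera to tool coordinates, whose origin is the TCP and whose axes are the flange's). Camera axes: x right, y down, z forward; pixel columns grow to the right and rows downward; lengths in m; the calibration is good to about 2 mm. A picture is of the moment at which its call begins: read the wrist's pose just before it. camera_model takes no time and is no camera call.
- job.hand_in(): hands the job in; it is judged then, once.
The state is a dict: "time": time; "qpos": joint angles; "qvel": joint speeds; "joint_efforts": joint torques, N m; "tool_pos": TCP position; "tool_rot": TCP orientation; "contact_force": force on the tool from outside, world axes, zero at the start; "torque": the same for the moment, N m; "opening": finger opening in m; "grip_force": force on a finger pad.
Only numpy, scipy, OpenCV 4.12 (cv2) and the standard library are available. Lean on these libraries where they do the work, as an engineer would, in place of code of your own. Each camera call takes 0.05 s, during which the arm holds its last target. There are 200 camera calls.

## Task

Open the wooden knife case by the brass tab on its lid, and put every steak knife that lies on the draining mat back in it: slide each blade straight into a free slot of the block until the end of the handle is fully home against it. Then lower the lid gently until it is shut, leaving the crockery and the plant as they are.

Things in the scene. Friction and masses are not known exactly. Their poses are not given: they have to be found in the camera images.
- knife_1: Steak knife on the mat (3 or 4 of the four are there), 208 mm long, 90 g. Black handle 100 long, 22 wide, 12 thick, flat sides 6 high with bevels; flat blade 108 long, 18 wide, 3 thick. Origin on the long axis where handle meets blade, 6 above the underside; +x to the tip, z across the thickness; either face may be up. Balances 22 mm behind the origin: lies on its handle, blade clear of the mat.
- knife_2: Another steak knife like knife_1 on the mat; same size and axes.
- knife_3: Another steak knife like knife_1 on the mat; same size and axes.
- knife_4: Another steak knife like knife_1 on the mat; same size and axes.
- stowed_1: Steak knife like knife_1 that is already home in slot 1 (exactly one of the three stowed knives is present); leave it there.
- stowed_2: Steak knife like knife_1 that is already home in slot 3 (exactly one of the three stowed knives is present); leave it there.
- stowed_3: Steak knife like knife_1 that is already home in slot 5 (exactly one of the three stowed knives is present); leave it there.
- case: Fixed dark wooden case, 250 mm (x) by 280 (y), origin under its centre; knives point to its +x, the lid hinges on the +x side. Floor 8 thick; front (-x) wall 12 high, others 20. At the back a paler block, from x = -8 to the back wall, 264 wide, 44 high, with 5 slots in its front face. Handles lie in the space before it on a rail at x = -95 to -80, top at z = 20.
- slot_1 (a point): Slot 1, y = -100 mm in the case: centre of its mouth, at x = -8, z = 28 in the block's front face. Slots are level, 24 mm wide, 8 high (z = 24 to 32), 125 deep along the case's x. A knife that is home has its origin at the mouth, 2 mm lower (z = 26), its handle end against the block and its x along the case's.
- slot_2 (a point): Slot 2, y = -50 mm in the case: centre of its mouth, at x = -8, z = 28 in the block's front face. Slots are level, 24 mm wide, 8 high (z = 24 to 32), 125 deep along the case's x. A knife that is home has its origin at the mouth, 2 mm lower (z = 26), its handle end against the block and its x along the case's.
- slot_3 (a point): Slot 3, y = 0 mm in the case: centre of its mouth, at x = -8, z = 28 in the block's front face. Slots are level, 24 mm wide, 8 high (z = 24 to 32), 125 deep along the case's x. A knife that is home has its origin at the mouth, 2 mm lower (z = 26), its handle end against the block and its x along the case's.
- slot_4 (a point): Slot 4, y = 50 mm in the case: centre of its mouth, at x = -8, z = 28 in the block's front face. Slots are level, 24 mm wide, 8 high (z = 24 to 32), 125 deep along the case's x. A knife that is home has its origin at the mouth, 2 mm lower (z = 26), its handle end against the block and its x along the case's.
- slot_5 (a point): Slot 5, y = 100 mm in the case: centre of its mouth, at x = -8, z = 28 in the block's front face. Slots are level, 24 mm wide, 8 high (z = 24 to 32), 125 deep along the case's x. A knife that is home has its origin at the mouth, 2 mm lower (z = 26), its handle end against the block and its x along the case's.
- lid (a joint): Lid angle: 0 shut, 1.6 rad fully open (stop); starts at 0 to 0.4. Friction hinge (about 0.7 N m) holds it at any angle; about 5 N at the tab lifts it. The lid is a shell 250 x 280 mm, 8 mm thick, 0.4 kg, its top 38 mm above the hinge axis when shut; its front wall hangs 8 mm below that axis.
- lid_tab (a point): Centre of the brass finger tab on the middle of the lid's free (-x) edge: 22 mm out from the lid, 24 wide (along the hinge), 8 thick; 263 mm from the hinge axis and 8 mm above its plane when shut. Gripped across its 24 mm width it can pivot between the fingers as the lid swings. Axes turn with the lid; x towards the hinge.
- lid_hinge (a point): Point on the hinge axis at its middle, 20.5 mm above the table; the axis runs along the case's y.
- mat: Fixed grey draining mat 250 x 250 mm, 4 mm thick, origin under its centre; the knives lie across it pointing roughly along its x, about 56 mm apart.
- bowl: Teal fluted bowl, 140 mm wide, 65 high, origin under its centre. Leave alone.
- plates: Stack of teal side plates, 154 mm wide, 51 high, origin under its centre. Leave alone.
- planter: Small white pot 76 mm wide, 70 high, with a leafy plant, 140 mm high and 150 wide over all; origin under its centre. Leave alone.
There are look-alikes about, which are no part of the job. What is shaped like the knife_1 but green or red is not meant.

How it is judged:
By the outcome, as a careful person would: the job done as asked, in the order asked, and still so for the second after the job is handed in, with the robot touching nothing.
Of knife_1, knife_2, knife_3, knife_4 only 3 to 4 are there at a start; the rules pass over those that are not, and their reading is None.
Of stowed_1, stowed_2, stowed_3 only 1 to 1 are there at a start; the rules pass over those that are not, and their reading is None.
At some moment in a run one of knife_1, knife_2, knife_3, knife_4 may be knocked a few centimetres aside while the robot is not near it.
Once in a run the grip may slacken for a moment while it holds something.
It also fails if it takes over 210 s, if anything falls off the work surface, if the arm or the gripper's body presses on something with over 40 N, if the wrist force passes 120 N, or if a joint passes its speed limit or range.

## Working session

There is one attempt and no reset: what is moved stays moved. The work goes in short steps, Python scripts to look and compute and a tool call to move; the robot and the scene stay as the last step left them, time stands still between calls to the robot, and variables do not carry over. Pictures are saved under pics/ and viewed, at most 14 in all, crops included, and the job is handed in when it is done.

Besides the shell and the picture viewer there is one more tool, called after ">>>" as a command line: name --argument value ..., lists and objects as JSON in quotes. apply_moves: Moves the arm, as the interface text tells. Its arguments: {"type":"object","properties":{"delta_pos":{"type":"array"},"dr":{"type":"array"},"jaw":{"type":"array"},"force":{"type":"number"}},"required":["delta_pos","dr","jaw"]}

```bash
mkdir -p pics
cat > h.py <<'E'
import numpy as np, cv2, json
from cell import telemetry, eyes, job
from scipy.spatial.transform import Rotation as R
def K(m):
    f=240/np.tan(np.radians(m["vertical_fov"])/2); return f,m["cx"],m["cy"],m["k1"]
def pose(name,st=None):
    m=eyes.camera_model(name)
    if name!="wrist":
        Rm=R.from_rotvec(np.ravel(m["rvec"])).as_matrix(); return m,Rm.T,-Rm.T@np.ravel(m["tvec"])
    st=st or telemetry.observe(); H=np.array(m["hand_eye"])
    Rt=R.from_euler("xyz",st["tool_rot"]).as_matrix()
    return m,Rt@H[:3,:3],Rt@H[:3,3]+np.array(st["tool_pos"])
def rays(P,uv):
    m,Rc,c=P; f,cx,cy,k=K(m); uv=np.atleast_2d(np.float64(uv))
    d=np.c_[(uv[:,0]-cx)/f,(uv[:,1]-cy)/f]; s=d.copy()
    for _ in range(20): s=d/(1+k*(s**2).sum(1,keepdims=True))
    return c,np.c_[s,np.ones(len(s))]@Rc.T
def onz(P,uv,z):
    c,d=rays(P,uv); return c+d*((z-c[2])/d[:,2])[:,None]
def proj(P,X):
    m,Rc,c=P; f,cx,cy,k=K(m); p=(np.atleast_2d(X)-c)@Rc; s=p[:,:2]/p[:,2:]
    s=s*(1+k*(s**2).sum(1,keepdims=True)); return s*f+[cx,cy]
def snap(name,fn=None):
    P=pose(name); im=eyes.read_camera(name)
    if fn: cv2.imwrite("pics/"+fn,im[:,:,::-1])
    return P,im
E
python3 - <<'E'
from h import *
print(telemetry.observe())
for n in("scene","side","wrist"):
    P,im=snap(n,n+"0.png"); print(n,P[0],P[2])
E
```

```text
{'time': 0.0, 'qpos': array([-1.49200379e+00,  3.42729324e-01,  1.52503585e+00, -3.72187754e-05,
        1.27540063e+00, -1.46009968e-01]), 'qvel': array([ 0.0013723 ,  0.0004099 , -0.00074805,  0.00033179,  0.00119306,
       -0.00108451]), 'joint_efforts': array([-3.35640041e-03, -4.31246674e+01, -2.44223464e+01,  7.15253293e-02,
        5.60526608e-02, -1.22711663e-04]), 'tool_pos': array([ 0.1170019 , -0.51136696,  0.22603497]), 'tool_rot': array([-3.14003107e+00, -1.93668673e-04,  2.24813217e-01]), 'contact_force': array([0.28350776, 0.4024291 , 0.09585328]), 'torque': array([ 0.00529516, -0.01287779, -0.01368354]), 'grip_force': 0.0, 'opening': 0.09178934847300804}
scene {'vertical_fov': 54.21020224689703, 'cx': 326.6266988702295, 'cy': 235.83285182036107, 'k1': -0.04590893055183959, 'rvec': array([ 1.99222281,  1.23607745, -0.58709991]), 'tvec': array([-0.23833669, -0.26837159,  1.45588566])} [ 1.26269407 -0.34332566  0.73223078]
side {'vertical_fov': 48.27789609617637, 'cx': 321.1174833554717, 'cy': 234.43376405166805, 'k1': 0.009562428866453416, 'rvec': array([ 0.97939751, -2.48681882,  0.99905333]), 'tvec': array([0.37476544, 0.25988281, 1.06154701])} [-0.11366211  0.65033058  0.94816735]
wrist {'vertical_fov': 62.1731533693182, 'cx': 326.878113533065, 'cy': 237.4788135652639, 'k1': -0.04396476436373345, 'hand_eye': array([[ 6.64563048e-04, -9.50828160e-01, -3.09718208e-01,
         8.29385019e-02],
       [ 9.99998780e-01,  1.06963472e-03, -1.13805570e-03,
         2.04023381e-04],
       [ 1.41338075e-03, -3.09717074e-01,  9.50827711e-01,
        -1.56576841e-01],
       [ 0.00000000e+00,  0.00000000e+00,  0.00000000e+00,
         1.00000000e+00]])} [ 0.19793516 -0.4933547   0.38271582]
```

View pics/scene0.png

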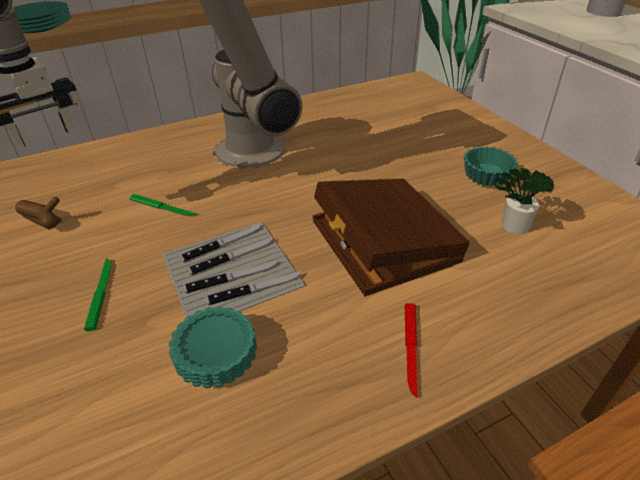

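View pics/side0.png

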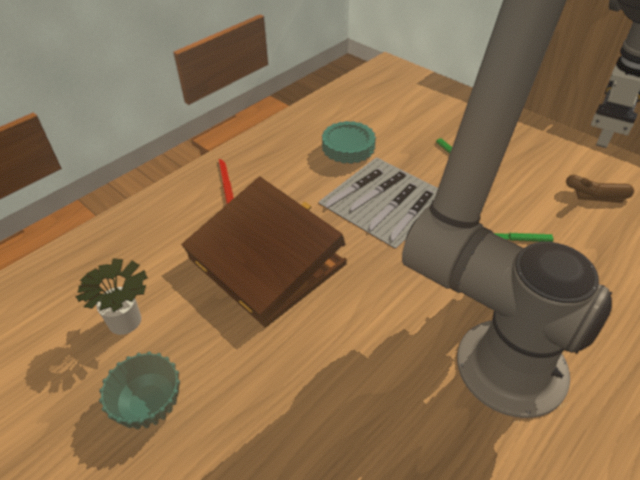

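Scene: four black-handled knives on the mat at (203,248), (211,267), (208,283) and (231,294). The green ones at (160,205) and (98,295) and the red one at (411,350) are look-alikes. The case is ajar, with its tab at (338,225). Enlarging the area to confirm this and measure.

Run:
```python
import cv2
im=cv2.imread("pics/scene0.png"); c=im[170:310,160:480]
cv2.imwrite("pics/crop0.png",cv2.resize(c,None,fx=2.5,fy=2.5,interpolation=cv2.INTER_CUBIC))
```

```text
(no output)
```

View pics/crop0.png

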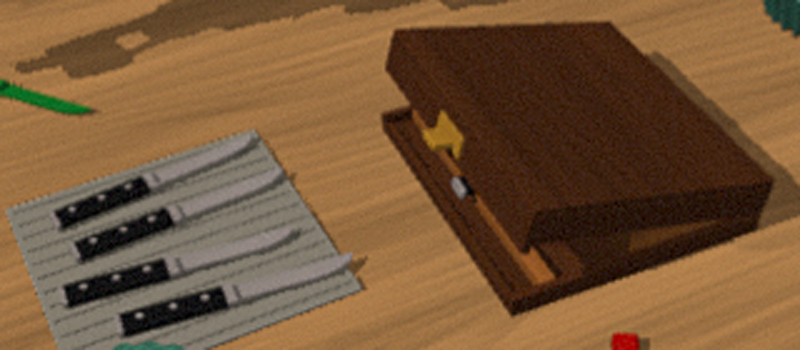

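The crop confirms four black knives on the mat. One stowed knife's butt is visible near the middle of the case, at crop (460,187). Case corners in the crop: near-front bottom (513,315), far-front bottom (383,128), near-back bottom (757,230).

Run:
```python
from h import *
P=pose("scene"); f=lambda a:np.array(a)/2.5+[160,170]
A=onz(P,f([[513,315],[383,128],[757,230]]),0); print(A)
a,b,c=A; print(np.linalg.norm(a-b),np.linalg.norm(c-a))
y=(b-a)/np.linalg.norm(b-a); print("yaw from front edge",np.degrees(np.arctan2(-y[0],y[1])), "back", np.degrees(np.arctan2(*(c-a)[[1,0]])))
# tab approx heights
print("tab",[onz(P,f([[443,135]]),z) for z in(.06,.09,.12)])
# knives: z~.010+.004
print(onz(P,f([[60,220],[145,190],[255,142],[80,250],[172,220],[285,175],[67,295],[168,270],[298,235],[122,325],[227,300],[352,260]]),.013))
# mat corners
print(onz(P,f([[8,208],[255,130],[362,290]]),.004))
S=pose("side"); print("side lid corners",proj(S,[[.55,.2,.1]]))
```

```text
[[0.69330736 0.01633152 0.        ]
 [0.41457815 0.02495492 0.        ]
 [0.7028622  0.2652136  0.        ]]
0.27886257777713147 0.24906542057213743
yaw from front edge 88.22793276687534 back 87.80143439733514
tab [array([[0.51827678, 0.03947381, 0.06      ]]), array([[0.55149829, 0.02239041, 0.09      ]]), array([[0.58471979, 0.00530702, 0.12      ]])]
[[ 0.41872552 -0.29995474  0.013     ]
 [ 0.41354462 -0.21876819  0.013     ]
 [ 0.39303828 -0.10231408  0.013     ]
 [ 0.46570458 -0.29294824  0.013     ]
 [ 0.46475423 -0.2082782   0.013     ]
 [ 0.45253962 -0.09400069  0.013     ]
 [ 0.51494356 -0.31615875  0.013     ]
 [ 0.52466186 -0.23022177  0.013     ]
 [ 0.53440969 -0.11333846  0.013     ]
 [ 0.56922101 -0.28312731  0.013     ]
 [ 0.58122742 -0.19603721  0.013     ]
 [ 0.58481435 -0.08299854  0.013     ]]
[[ 0.36965471 -0.33957212  0.004     ]
 [ 0.36414916 -0.09273089  0.004     ]
 [ 0.61344693 -0.08667809  0.004     ]]
side lid corners [[245.10675987 247.70914332]]
```

>>> apply_moves --delta_pos '[[0.5,0.5,0],[0.5,0.5,0],[0.5,0.5,0],[0.5,0.5,0],[0.5,0.5,0],[0.5,0.5,0],[0.5,0.5,0],[0.5,0.5,0]]' --dr '[[0,0,0.87],[0,0,0.87],[0,0,0.87],[0,0,0.87],[0,0,0.87],[0,0,0.87],[0,0,0.87],[0,0,0.87]]' --jaw '[1,1,1,1,1,1,1,1]'

```text
time: 0.82
tool_pos: [0.32, -0.3076, 0.2267]
tool_rot: [-3.141, -0.002, 0.665]
contact_force: [-1.1, 0.1, 0.0]
opening: 0.092
grip_force: 0.0
```

>>> apply_moves --delta_pos '[[0.5,0.5,0],[0.5,0.5,0],[0.5,0.5,0],[0.5,0.5,0],[0.5,0.5,0],[0.5,0.5,0],[0.5,0.5,0],[0.5,0.5,0]]' --dr '[[0,0,0.87],[0,0,0.87],[0,0,0.87],[0,0,0.87],[0,0,0.87],[0,0,0.87],[0,0,0.87],[0,0,0.87]]' --jaw '[1,1,1,1,1,1,1,1]'

```text
time: 1.48
tool_pos: [0.5201, -0.1081, 0.2262]
tool_rot: [3.141, -0.002, 1.099]
contact_force: [-1.0, -0.6, -1.3]
opening: 0.0918
grip_force: 0.0
```

>>> apply_moves --delta_pos '[[0.095,0.15,0],[0.095,0.15,0],[0.095,0.15,0],[0.095,0.15,0],[0.095,0.15,0],[0.095,0.15,0],[0.095,0.15,0]]' --dr '[[0,0,0.88],[0,0,0.88],[0,0,0.88],[0,0,0.88],[0,0,0.88],[0,0,0.88],[0,0,0.88]]' --jaw '[0.6,0.6,0.6,0.6,0.6,0.6,0.6]'

```text
time: 2.07
tool_pos: [0.5548, -0.0525, 0.2267]
tool_rot: [-3.141, 0.0, 1.532]
contact_force: [-0.2, -0.1, 0.4]
opening: 0.0557
grip_force: 0.0
```

Run:
```python
from h import *
P,im=snap("wrist","w1.png"); s=telemetry.observe(); print(s["time"],s["tool_pos"],s["tool_rot"],s["opening"])
hsv=cv2.cvtColor(im,cv2.COLOR_RGB2HSV)
m=cv2.inRange(hsv,(20,130,110),(32,255,255)); n,l,st,c=cv2.connectedComponentsWithStats(m)
for i in range(1,n):
    if st[i,4]>80: print(st[i],c[i])
```

```text
2.1167 [ 0.55481039 -0.05247734  0.22671674] [-3.14150933e+00  1.03467435e-04  1.53212996e+00] 0.0559198291528217
```

View pics/w1.png

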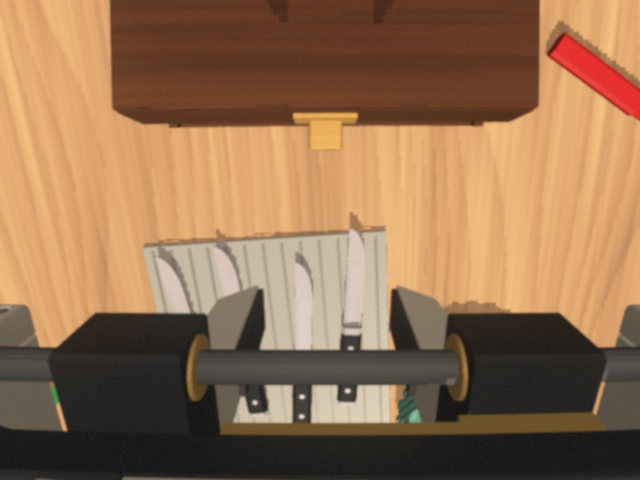

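The wrist view shows the brass tab's tongue at (310-341, 119-150), centre (325,135), with the knives below it. Triangulating with the scene view.

Run:
```python
from h import *
W=pose("wrist"); S=pose("scene")
print([onz(W,[[325,136]],z).round(4) for z in(.08,.09,.10)])
for uv in ([335,225],):
  c1,d1=rays(W,[[325,136]]); c2,d2=rays(S,[uv]); d1=d1[0]/np.linalg.norm(d1);d2=d2[0]/np.linalg.norm(d2)
  t=np.linalg.lstsq(np.c_[d1,-d2],c2-c1,rcond=None)[0]; print(c1+t[0]*d1,c2+t[1]*d2)
print("width",np.linalg.norm(np.diff(onz(W,[[310,136],[341,136]],.09),axis=0)))
# lid front top corners guess width 280
print("lid",onz(W,[[113,108],[538,108]],.115))
```

```text
[array([[0.5544, 0.0122, 0.08  ]]), array([[0.5545, 0.0128, 0.09  ]]), array([[0.5546, 0.0135, 0.1   ]])]
[0.55451943 0.01303362 0.09298549] [0.55559307 0.01492575 0.09285832]
width 0.022237526411515614
lid [[0.41730692 0.03833055 0.115     ]
 [0.69396178 0.02778203 0.115     ]]
```

>>> apply_moves --delta_pos '[[0,0.154,-0.1],[0,0.154,-0.2],[0,0.154,-0.3],[0,0.154,-0.38],[0,0.154,-0.38],[0,0.154,-0.38]]' --dr '[[0,0,0],[0,0,0],[0,0,0],[0,0,0],[0,0,0],[0,0,0]]' --jaw '[0.6,0.6,0.6,0.6,0.6,0.6]'

```text
time: 2.62
tool_pos: [0.5531, 0.0097, 0.0724]
tool_rot: [-3.135, -0.0, 1.534]
contact_force: [-0.2, 0.4, 0.8]
opening: 0.0554
grip_force: 0.0
```

>>> apply_moves --delta_pos '[[0,0,0],[0,0,0],[0,0,0],[0,0,0],[0,0,0],[0,0,0],[0,0,0]]' --dr '[[0,0,0],[0,0,0],[0,0,0],[0,0,0],[0,0,0],[0,0,0],[0,0,0]]' --jaw '[0,0,0,0,0,0,0]' --force 30

```text
time: 3.2
tool_pos: [0.5559, 0.0094, 0.0755]
tool_rot: [3.139, 0.001, 1.535]
contact_force: [2.9, -1.7, 1.6]
opening: 0.0236
grip_force: 30.0
```

>>> apply_moves --delta_pos '[[0.001,0.016,0.054],[0.001,0.036,0.106],[0.002,0.06,0.157],[0.003,0.089,0.205],[0.004,0.122,0.251],[0.006,0.158,0.294],[0.007,0.198,0.333],[0.008,0.24,0.369]]' --dr '[[0,0,0],[0,0,0],[0,0,0],[0,0,0],[0,0,0],[0,0,0],[0,0,0],[0,0,0]]' --jaw '[0,0,0,0,0,0,0,0]'

```text
time: 3.87
tool_pos: [0.5591, 0.1073, 0.2217]
tool_rot: [3.14, -0.002, 1.535]
contact_force: [12.7, 6.7, -17.4]
opening: 0.0233
grip_force: 30.1
```

>>> apply_moves --delta_pos '[[-0.003,0.046,0.033],[-0.005,0.094,0.061],[-0.005,0.145,0.086],[-0.005,0.197,0.106],[-0.005,0.251,0.121],[-0.005,0.306,0.133],[-0.005,0.362,0.138],[-0.005,0.41,0.139]]' --dr '[[0,0,0],[0,0,0],[0,0,0],[0,0,0],[0,0,0],[0,0,0],[0,0,0],[0,0,0]]' --jaw '[0,0,0,0,0,0,0,0]'

```text
time: 4.53
tool_pos: [0.5645, 0.2691, 0.2768]
tool_rot: [3.125, 0.001, 1.532]
contact_force: [38.0, -5.9, -17.4]
opening: 0.0238
grip_force: 30.0
```

>>> apply_moves --delta_pos '[[0,0,0],[0,0,0],[0,0,0],[0,0,0]]' --dr '[[0,0,0],[0,0,0],[0,0,0],[0,0,0]]' --jaw '[0.5,0.5,0.5,0.5]'

```text
time: 4.87
tool_pos: [0.556, 0.2698, 0.2774]
tool_rot: [-3.14, 0.0, 1.535]
contact_force: [-0.7, -0.3, -0.2]
opening: 0.0438
grip_force: 0.0
```

>>> apply_moves --delta_pos '[[0,0,0.1],[0,-0.1,0.12],[0,-0.2,0.12],[0,-0.3,0.1],[0,-0.4,0.08],[0,-0.52,0.06],[0,-0.52,0.06],[0,-0.52,0.06]]' --dr '[[0,0,0],[0,0,0],[0,0,0],[0,0,0],[0,0,0],[0,0,0],[0,0,0],[0,0,0]]' --jaw '[0.5,0.5,0.5,0.5,0.5,0.5,0.5,0.5]'

```text
time: 5.53
tool_pos: [0.5556, 0.0593, 0.3016]
tool_rot: [-3.14, 0.0, 1.53]
contact_force: [-0.6, -0.2, 0.3]
opening: 0.0456
grip_force: 0.0
```

Run:
```python
from h import *
P,im=snap("wrist","w2.png"); s=telemetry.observe(); print(s["time"],s["tool_pos"],s["tool_rot"],s["opening"])
```

```text
5.5833 [0.55589068 0.06111322 0.30204783] [-3.14093662e+00 -5.10745043e-04  1.53231425e+00] 0.045777520691653424
```

View pics/w2.png

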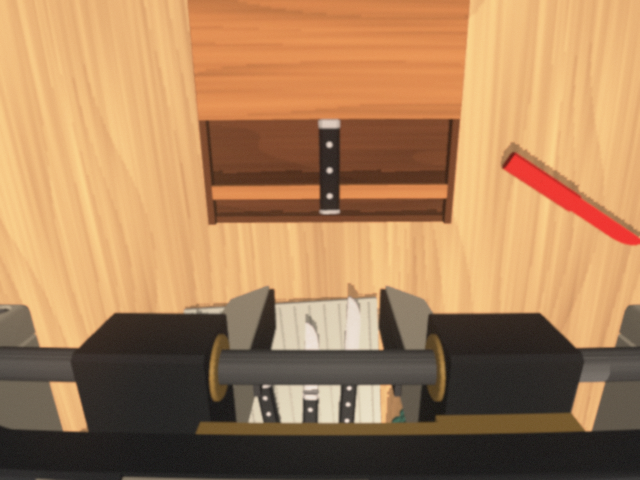

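The lid is fully open. The stowed knife is in slot 3, spanning (329,121)-(329,213), so slots 1, 2, 4 and 5 are free. The block's top front edge runs (199,120)-(461,119).

Run:
```python
from h import *
W=pose("wrist")
e=onz(W,[[199,120.5],[461,119.5]],.044); print("block edge",e,np.linalg.norm(e[1]-e[0]))
im=cv2.cvtColor(cv2.imread("pics/w2.png"),cv2.COLOR_BGR2HSV)
# handle black mask
m=np.zeros(im.shape[:2],np.uint8); roi=im[128:205,310:350]; m[128:205,310:350]=(roi[:,:,2]<50)*255
ys,xs=np.nonzero(m)
for a,b in((130,140),(150,160),(172,182),(195,203)):
    s=(ys>=a)&(ys<b); print((a+b)/2,xs[s].min(),xs[s].max(),np.median(xs[s]))
h=onz(W,[[329.5,121],[329.5,213.5]],.032); print("handle",h,np.linalg.norm(h[1]-h[0]))
w=onz(W,[[208,223],[452,222]],0); print("front wall",w,np.linalg.norm(w[1]-w[0]))
w=onz(W,[[208,223],[452,222]],.012); print("front wall12",w,np.linalg.norm(w[1]-w[0]))
```

```text
block edge [[0.42809651 0.13951096 0.044     ]
 [0.69189911 0.1305698  0.044     ]] 0.2639540868722902
135.0 321 337 335.0
155.0 321 337 327.5
177.0 321 337 328.5Traceback (most recent call last):
  File "<stdin>", line 9, in <module>
    return umr_minimum(a, axis, None, out, keepdims, initial, where)
ValueError: zero-size array to reduction operation minimum which has no identity
```

Run:
```python
from h import *
W=pose("wrist")
h=onz(W,[[329.2,121],[329.2,213.5]],.032); print("handle",h,np.linalg.norm(h[1]-h[0]))
w=onz(W,[[208,223],[452,222]],0); print("front wall",w,np.linalg.norm(w[1]-w[0]),w.mean(0))
w=onz(W,[[208,223],[452,222]],.012); print("front wall12",w,np.linalg.norm(w[1]-w[0]),w.mean(0))
```

```text
handle [[0.55925129 0.13321986 0.032     ]
 [0.55569314 0.03472405 0.032     ]] 0.09856005955166414
front wall [[0.40949874 0.02026677 0.        ]
 [0.70246215 0.01058745 0.        ]] 0.29312325983538323 [0.55598045 0.01542711 0.        ]
front wall12 [[0.41338522 0.02352192 0.012     ]
 [0.69868389 0.01409584 0.012     ]] 0.28545434543223136 [0.55603455 0.01880888 0.012     ]
```

>>> apply_moves --delta_pos '[[-0.16,-0.55,-0.05],[-0.16,-0.55,-0.05],[-0.16,-0.55,-0.05],[-0.16,-0.55,-0.05],[-0.16,-0.55,-0.05],[-0.16,-0.55,-0.05],[-0.16,-0.55,-0.05],[-0.16,-0.55,-0.05]]' --dr '[[0,0,0],[0,0,0],[0,0,0],[0,0,0],[0,0,0],[0,0,0],[0,0,0],[0,0,0]]' --jaw '[0.4,0.4,0.4,0.4,0.4,0.4,0.4,0.4]'

```text
time: 6.25
tool_pos: [0.4926, -0.1576, 0.2822]
tool_rot: [3.141, -0.001, 1.534]
contact_force: [0.0, -0.0, -0.1]
opening: 0.0367
grip_force: 0.0
```

Run:
```python
from h import *
P,im=snap("wrist","w3.png"); s=telemetry.observe(); print(s["time"],s["tool_pos"],s["tool_rot"],s["opening"])
```

```text
6.3 [ 0.49285755 -0.15680483  0.2822957 ] [ 3.14085850e+00 -7.21952795e-04  1.53568461e+00] 0.036387402259946904
```

View pics/w3.png

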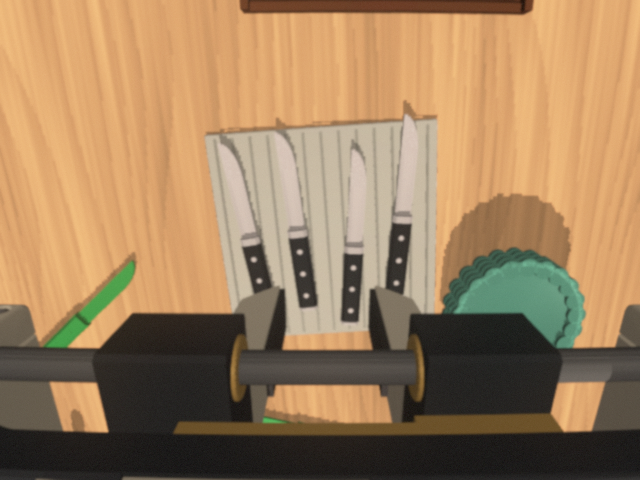

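Four knives are visible. Bolsters are at (251,241), (298,233), (353,247) and (402,218), with black handles below them, and the plates start at about (445,300). Measuring axes.

```bash
cat >> h.py <<'E'
def knives(P,im,roi,minpx=250):
    """black handles in roi (x0,y0,x1,y1): axis from black mask, origin guess = front of black + 8 mm bolster."""
    x0,y0,x1,y1=roi; v=cv2.cvtColor(im,cv2.COLOR_RGB2HSV)[:,:,2]
    m=np.zeros_like(v); m[y0:y1,x0:x1]=(v[y0:y1,x0:x1]<70)*255
    m=cv2.morphologyEx(m,cv2.MORPH_CLOSE,np.ones((5,5)))
    out=[]
    for c in cv2.findContours(m,cv2.RETR_EXTERNAL,cv2.CHAIN_APPROX_NONE)[0]:
        if cv2.contourArea(c)<minpx: continue
        w=onz(P,c[:,0,:],.014)[:,:2]
        (cx,cy),sz,_=cv2.minAreaRect(np.float32(w*1000))
        b=cv2.boxPoints(((cx,cy),sz,_)); e=[(b[i]+b[(i+1)%4])/2 for i in range(4)]
        i=0 if np.linalg.norm(e[0]-e[2])>np.linalg.norm(e[1]-e[3]) else 1
        f,g=sorted((e[i],e[i+2]),key=lambda p:-p[1])
        out.append((f,g,np.degrees(np.arctan2(*(f-g)[::-1])),sz,c[:,0,:].min(0),c[:,0,:].max(0)))
    return sorted(out,key=lambda o:o[0][0])
E
python3 - <<'E'
from h import *
im=cv2.imread("pics/w3.png")[:,:,::-1].copy(); P=pose("wrist")
for o in knives(P,im,(205,130,440,325)): print(*[np.round(x,1) for x in o])
b=onz(P,[[248,236],[252,244],[297,228],[299,236],[354,242],[353,251],[403,213],[402,222]],.012); print((b*1000).round(1)[:,:2])
print("blade tips",(onz(P,[[221,141],[277,130],[354,144],[409,115]],.01)*1000).round(0)[:,:2])
print("plates",(onz(P,[[445,300],[513,250],[584,300]],.05)*1000).round(0)[:,:2])
E
```

```text
[ 338.1 -308.8] [ 386.1 -310.2] 178.4 [13.6 48. ] [205 314] [244 324]
[ 404.6 -217.5] [ 412.2 -273.5] 97.7 [20.2 56.5] [244 245] [270 292]
[ 429.3 -272.8] [ 426.1 -318.5] 86.0 [45.8 15.7] [271 290] [284 324]
[ 457.4 -210.7] [ 464.6 -294.4] 94.9 [19.4 83.9] [290 238] [315 306]
[ 518.8 -232. ] [ 513.1 -315.7] 86.2 [83.9 19.2] [342 255] [361 320]
[ 545.8 -276.8] [ 545.8 -322.6] 90.0 [15.7 45.8] [370 290] [383 324]
[ 572.6 -197.7] [ 565.7 -281.2] 85.3 [83.8 20.3] [387 224] [409 293]
[ 586.1 -317. ] [ 622.1 -318.4] 177.7 [13.6 36. ] [410 314] [439 324]
[[ 400.8 -206.2]
 [ 404.4 -215.8]
 [ 456.6 -198.7]
 [ 458.3 -208.1]
 [ 520.1 -217.4]
 [ 518.8 -228.2]
 [ 574.8 -185.4]
 [ 573.9 -195.7]]
blade tips [[ 382. -101.]
 [ 442.  -92.]
 [ 522. -109.]
 [ 579.  -81.]]
plates [[ 616. -274.]
 [ 684. -219.]
 [ 771. -281.]]
```

>>> apply_moves --delta_pos '[[0.1,-0.07,-0.1],[0.197,-0.134,-0.2],[0.197,-0.134,-0.3],[0.197,-0.134,-0.4],[0.197,-0.134,-0.5],[0.197,-0.134,-0.58],[0.197,-0.134,-0.58],[0.197,-0.134,-0.58]]' --dr '[[0,0,-0.094],[0,0,-0.094],[0,0,-0.094],[0,0,-0.094],[0,0,-0.094],[0,0,-0.094],[0,0,-0.094],[0,0,-0.094]]' --jaw '[0.36,0.36,0.36,0.36,0.36,0.36,0.36,0.36]'

```text
time: 6.97
tool_pos: [0.5693, -0.2079, 0.045]
tool_rot: [-3.133, -0.004, 1.491]
contact_force: [-0.3, 1.0, 0.7]
opening: 0.0329
grip_force: 0.0
```

Run:
```python
from h import *
P,im=snap("wrist","w4.png"); s=telemetry.observe(); print(s["time"],s["tool_pos"],s["tool_rot"],s["opening"])
```

```text
7.0167 [ 0.57090198 -0.20902431  0.04812059] [-3.13774217e+00 -2.09862545e-03  1.49046301e+00] 0.033001093665013845
```

View pics/w4.png

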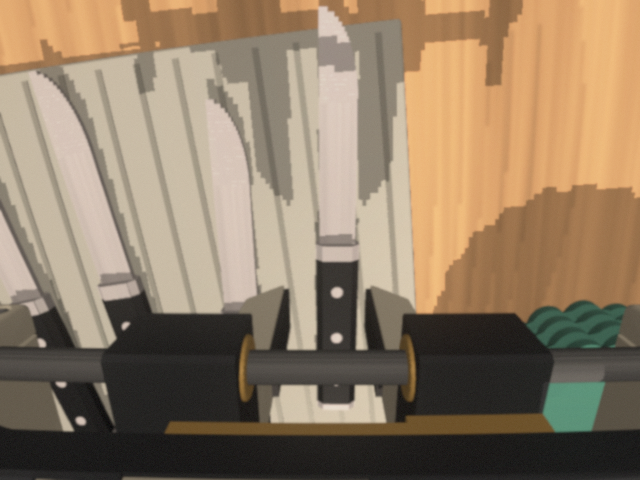

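The wrist view shows knife_4's handle between the open fingers, axis at (336,250-400) and the finger gap at 289-366. Checking the offset numerically.

Run:
```python
from h import *
im=cv2.imread("pics/w4.png")[:,:,::-1].copy(); P=pose("wrist")
for o in knives(P,im,(300,240,365,400)): print(*[np.round(x,1) for x in o])
print((onz(P,[[337,243]],.012)*1000).round(1), (onz(P,[[336.5,300]],.014)*1000).round(1))
s=telemetry.observe();Rt=R.from_euler("xyz",s["tool_rot"]).as_matrix()
for d in(0,.019):
  for y in(.0165,-.0165): print(d,y,proj(P,s["tool_pos"]+Rt@[0,y,-d]))
```

```text
[ 558.7 -279.1] [ 579.4 -280.7] 175.6 [12.7 20.7] [318 381] [354 399]
[ 572.9 -199.9] [ 568.5 -258. ] 85.6 [58.3 35.8] [300 261] [364 358]
[[ 576.1 -191.    12. ]] [[ 573.5 -222.2   14. ]]
0 0.0165 [[367.27681999 308.81865282]]
0 -0.0165 [[292.22640877 308.74011586]]
0.019 0.0165 [[371.82970248 331.78247104]]
0.019 -0.0165 [[288.21534542 331.69507692]]
```

>>> apply_moves --delta_pos '[[0.006,-0.011,0],[0.006,-0.011,-0.05],[0.006,-0.011,-0.11],[0.006,-0.011,-0.11],[0.006,-0.011,-0.11],[0.006,-0.011,-0.11]]' --dr '[[0,0,0],[0,0,0],[0,0,0],[0,0,0],[0,0,0],[0,0,0]]' --jaw '[0.36,0.36,0.36,0.36,0.36,0.36]'

```text
time: 7.52
tool_pos: [0.575, -0.2167, 0.0084]
tool_rot: [3.138, 0.001, 1.488]
contact_force: [-0.4, -0.1, 0.3]
opening: 0.0332
grip_force: 0.0
```

>>> apply_moves --delta_pos '[[0,0,0],[0,0,0],[0,0,0],[0,0,0],[0,0,0]]' --dr '[[0,0,0],[0,0,0],[0,0,0],[0,0,0],[0,0,0]]' --jaw '[0,0,0,0,0]' --force 30

```text
time: 7.93
tool_pos: [0.5743, -0.2166, 0.0076]
tool_rot: [3.139, 0.001, 1.488]
contact_force: [-0.6, 0.9, 6.8]
opening: 0.0215
grip_force: 30.0
```

>>> apply_moves --delta_pos '[[0,0,0.08],[0.03,0.06,0.15],[0.08,0.15,0.15],[0.12,0.25,0.15],[0.16,0.35,0.15],[0.199,0.44,0.1],[0.199,0.465,0.05],[0.199,0.465,0.05]]' --dr '[[0,0,0],[0,0,0.03],[0,0,0.094],[0,0,0.094],[0,0,0.094],[0,0,0.094],[0,0,0.094],[0,0,0.094]]' --jaw '[0,0,0,0,0,0,0,0]'

```text
time: 8.6
tool_pos: [0.651, -0.0255, 0.022]
tool_rot: [-3.135, -0.002, 1.539]
contact_force: [-2.0, -0.0, -1.1]
opening: 0.0216
grip_force: 30.0
```

Run:
```python
from h import *
P,im=snap("wrist","w5.png"); s=telemetry.observe(); print(s["time"],s["tool_pos"],s["tool_rot"],s["opening"],s["contact_force"])
P,im2=snap("side"); P,im3=snap("scene")
a=cv2.resize(im2[130:330,170:440],(480,356)); b=cv2.resize(im[0:300],(640,300))
c=np.zeros((600,800,3),np.uint8); c[:300,:640]=b; c[300:600,:405]=cv2.resize(im2[130:330,170:440],(405,300)); c[300:600,405:800]=cv2.resize(im3[170:320,290:488],(395,300))
cv2.imwrite("pics/m5.png",c[:,:,::-1])
```

```text
8.65 [ 0.65133199 -0.02793394  0.02361942] [-3.13642435e+00 -5.72713050e-04  1.53816581e+00] 0.020769870048585548 [-0.37981781  0.61559643 -0.04400706]
```

View pics/m5.png

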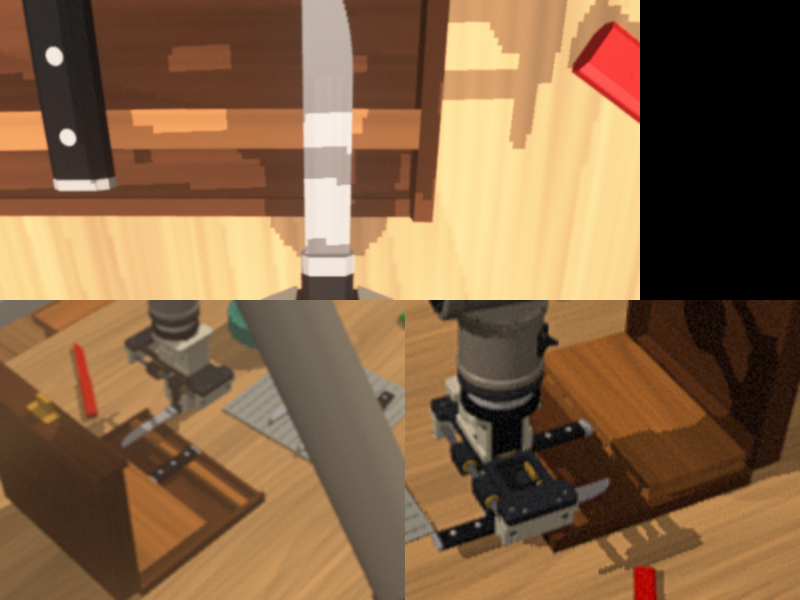

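The knife is held straight, with blade edges at about 303-353. The stowed handle is at (48,0)-(85,185), and the pointed end is over the case. Checking the lateral fit relative to the case.

```bash
cat >> h.py <<'E'
def blade(P,im,z,rows,x0=290,x1=370,g=None):
    """blade mid-line of a held knife from grey, low-saturation pixels."""
    s=cv2.cvtColor(im,cv2.COLOR_RGB2HSV); pts=[]
    for r in rows:
        c=np.nonzero((s[r,x0:x1,1]<70)&(s[r,x0:x1,2]>60))[0]
        if len(c)>20: pts.append((x0+(c.min()+c.max())/2,r))
    w=onz(P,pts,z); return w[:,:2]*1000
E
python3 - <<'E'
from h import *
im=cv2.imread("pics/w5.png")[:,:,::-1].copy(); P=pose("wrist"); s=telemetry.observe(); print(s["tool_pos"])
b=blade(P,im,.028,range(110,240,20)); print(b.round(1)); d=b[0]-b[-1]; print("blade yaw",np.degrees(np.arctan2(d[1],d[0])))
# stowed handle edges by darkness, top z .032
v=cv2.cvtColor(im,cv2.COLOR_RGB2HSV)
for r in (20,60,100,140,170):
    c=np.nonzero(v[r,:125,2]<55)[0]; print(r,c.min(),c.max(),(onz(P,[[c.min(),r],[c.max(),r]],.031)*1000).round(1)[:,:2].tolist())
print("butt",onz(P,[[84,183]],.03)*1000,"bolster front of held",onz(P,[[328,253]],.031)*1000, "wall",onz(P,[[434,221],[413,110]],.012)*1000)
E
```

```text
[ 0.6531061  -0.03084738  0.02638482]
[[654.8  52.6]
 [654.7  45.3]
 [654.5  37.9]
 [654.   30.2]
 [653.9  22.4]
 [653.5  14.3]
 [653.2   5.9]]
blade yaw 87.98618810534693
20 27 92 [[549.9, 88.2], [573.7, 86.5]]
60 33 98 [[549.1, 74.9], [573.4, 73.4]]
100 40 103 [[548.6, 61.0], [572.7, 59.7]]
140 54 108 [[550.6, 46.3], [571.8, 45.3]]
170 88 112 [[561.6, 34.4], [571.2, 33.9]]
butt [[558.2775336   29.23522226  30.        ]] bolster front of held [[653.26444369  -2.95028703  31.        ]] wall [[700.9048009    3.60104047  12.        ]
 [690.15231357  51.38803247  12.        ]]
```

Run:
```python
from h import *
P,im=snap("wrist","w6.png"); s=telemetry.observe(); print(s["time"],s["tool_pos"])
b=blade(P,im,.0295,range(110,240,20)); p=np.polyfit(b[:,1],b[:,0],1)
v=cv2.cvtColor(im,cv2.COLOR_RGB2HSV)[:,:,2]; m=np.uint8(v[:180,25:90]>150); n,l,st,c=cv2.connectedComponentsWithStats(m)
for i in range(1,n):
    if 30<st[i,4]<600:
        w=onz(P,[c[i]+[25,0]],.032)[0]*1000; print(st[i],w.round(1),"lateral offset of blade",round(np.polyval(p,w[1]-3.5)-w[0],1),"want 100")
print(b[0],b[-1],"yaw",90-np.degrees(np.arctan(p[0])))
```

```text
8.8 [ 0.653504   -0.03155115  0.0270286 ]
[ 17  34  18  19 248] [557.7  80.   32. ] lateral offset of blade 98.3 want 100
[ 32 115  16  17 222] [556.7  52.2  32. ] lateral offset of blade 98.1 want 100
[ 25 166  40  11 428] [555.   34.5  32. ] lateral offset of blade 99.2 want 100
[654.99304065  52.55930404] [653.18445809   6.36818916] yaw 87.69123322253974
```

>>> apply_moves --delta_pos '[[0.0045,0,-0.004],[0.0055,0.03,-0.004],[0.007,0.08,-0.004],[0.009,0.13,-0.004],[0.01,0.17,-0.004],[0.012,0.21,-0.004],[0.013,0.25,-0.004],[0.014,0.28,-0.004]]' --dr '[[0,0,0],[0,0,0],[0,0,0],[0,0,0],[0,0,0],[0,0,0],[0,0,0],[0,0,0]]' --jaw '[0,0,0,0,0,0,0,0]'

```text
time: 9.47
tool_pos: [0.6587, 0.0837, 0.0245]
tool_rot: [3.141, -0.0, 1.535]
contact_force: [0.0, 0.2, -1.2]
opening: 0.021
grip_force: 30.0
```

>>> apply_moves --delta_pos '[[0.001,0.02,0],[0.002,0.04,0],[0.002,0.05,0],[0.002,0.055,0],[0.002,0.06,0],[0.002,0.065,0],[0.002,0.065,0]]' --dr '[[0,0,0],[0,0,0],[0,0,0],[0,0,0],[0,0,0],[0,0,0],[0,0,0]]' --jaw '[0,0,0,0,0,0,0]'

```text
time: 10.05
tool_pos: [0.6595, 0.1035, 0.0244]
tool_rot: [-3.141, 0.005, 1.534]
contact_force: [-0.9, -12.5, 1.7]
opening: 0.0213
grip_force: 30.0
```

>>> apply_moves --delta_pos '[[0,0.005,-0.002],[0,0.008,-0.002],[0,0.008,-0.002],[0,0,-0.002],[0,0,-0.002],[0,0,-0.002],[0,0,-0.002]]' --dr '[[0,0,0],[0,0,0],[0,0,0],[0,0,0],[0,0,0],[0,0,0],[0,0,0]]' --jaw '[0,0,0,0.34,0.34,0.34,0.34]'

```text
time: 10.63
tool_pos: [0.6595, 0.1081, 0.0236]
tool_rot: [3.141, -0.0, 1.535]
contact_force: [-0.4, 0.7, -0.3]
opening: 0.0312
grip_force: 0.0
```

>>> apply_moves --delta_pos '[[0,0,0.06],[0,0,0.16],[-0.03,-0.08,0.26],[-0.07,-0.18,0.36],[-0.11,-0.28,0.46],[-0.15,-0.38,0.55],[-0.18,-0.48,0.6],[-0.21,-0.56,0.6]]' --dr '[[0,0,0],[0,0,0],[0,0,0],[0,0,0],[0,0,0],[0,0,0],[0,0,0],[0,0,0]]' --jaw '[0.34,0.34,0.34,0.34,0.34,0.34,0.34,0.34]'

```text
time: 11.3
tool_pos: [0.5919, -0.0714, 0.2468]
tool_rot: [3.137, 0.0, 1.537]
contact_force: [0.6, 0.0, 0.1]
opening: 0.0311
grip_force: 0.0
```

>>> apply_moves --delta_pos '[[-0.1,-0.15,-0.05],[-0.1,-0.15,-0.05],[-0.1,-0.15,-0.05],[-0.1,-0.15,-0.05],[-0.1,-0.15,-0.05]]' --dr '[[0,0,0],[0,0,0],[0,0,0],[0,0,0],[0,0,0]]' --jaw '[0.34,0.34,0.34,0.34,0.34]'

```text
time: 11.72
tool_pos: [0.5522, -0.1306, 0.224]
tool_rot: [3.141, -0.0, 1.535]
contact_force: [0.8, 0.6, -0.4]
opening: 0.031
grip_force: 0.0
```

Run:
```python
from h import *
P,im=snap("wrist","w7.png"); s=telemetry.observe(); print(s["time"],s["tool_pos"],s["tool_rot"],s["opening"])
for o in knives(P,im,(150,100,560,300)): print(*[np.round(x,1) for x in o])
Q,im2=snap("scene","s7.png"); 
c=np.zeros((600,640,3),np.uint8); c[:330]=im[:330]; c[330:600]=cv2.resize(im2[160:295,160:480],(640,270))
cv2.imwrite("pics/m7.png",c[:,:,::-1])
```

```text
11.7667 [ 0.55246535 -0.13023672  0.22408528] [ 3.14049993e+00 -2.65456122e-04  1.53599835e+00] 0.03112273437699022
```

View pics/m7.png

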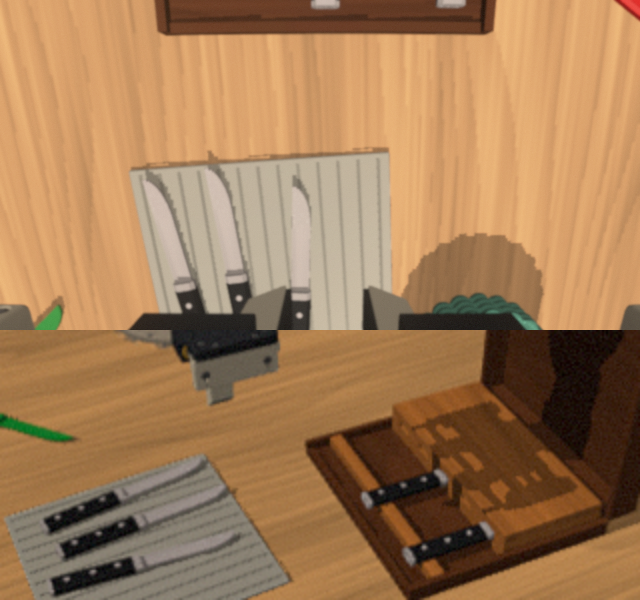

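Knife_4 is in slot 1, with its bolster against the block like the stowed knife. Three knives remain on the mat, undisturbed. Next is knife_3.

>>> apply_moves --delta_pos '[[-0.04,-0.09,-0.05],[-0.085,-0.18,-0.12],[-0.085,-0.27,-0.2],[-0.085,-0.286,-0.3],[-0.085,-0.286,-0.4],[-0.085,-0.286,-0.435],[-0.085,-0.286,-0.435],[-0.085,-0.286,-0.435]]' --dr '[[0,0,-0.063],[0,0,-0.063],[0,0,-0.063],[0,0,-0.063],[0,0,-0.063],[0,0,-0.063],[0,0,-0.063],[0,0,-0.063]]' --jaw '[0.34,0.34,0.34,0.34,0.34,0.34,0.34,0.34]'

```text
time: 12.48
tool_pos: [0.518, -0.2446, 0.0491]
tool_rot: [-3.14, -0.001, 1.505]
contact_force: [0.7, -0.1, 0.4]
opening: 0.0311
grip_force: 0.0
```

```bash
cat >> h.py <<'E'
def hover(fn,cmd_back=25):
    eyes.read_camera("wrist")
    P,im=snap("wrist",fn); s=telemetry.observe(); print("t",s["time"],"tcp",s["tool_pos"].round(4),"yaw",round(s["tool_rot"][2],4),"open",round(s["opening"],4))
    v=cv2.cvtColor(im,cv2.COLOR_RGB2HSV); d=np.uint8(v[230:300,296:364,2]<60)
    n,l,st,c=cv2.connectedComponentsWithStats(d)
    pts=[]
    for r in range(235,300):
        x=np.nonzero(v[r,292:368,2]<60)[0]+292
        x=x[(x>300)&(x<362)]
        if len(x)>25 and x.max()-x.min()<50: pts.append(((x.min()+x.max())/2,r))
    pts=np.array(pts); w=onz(P,pts,.0145)*1000
    b=blade(P,im,.0115,range(110,220,15)); pb=np.polyfit(b[:,1],b[:,0],1)
    print("black front",pts[0],w[0,:2].round(1),"handle mid",w[len(w)//2,:2].round(1),"blade yaw",round(90-np.degrees(np.arctan(pb[0])),2),"blade line at handle",round(np.polyval(pb,w[len(w)//2,1]),1))
    o=w[0,1]+12; g=o-25; print("grip at",round(np.polyval(np.polyfit(np.r_[w[:,1],b[:,1]],np.r_[w[:,0],b[:,0]],1),g),1),round(g,1))
E
python3 -c "
from h import *
hover('w8.png')"
```

```text
t 12.5833 tcp [ 0.5195 -0.2457  0.0517] yaw 1.5048 open 0.031
black front [327.5 263. ] [ 518.6 -238. ] handle mid [ 517.8 -254.6] blade yaw 86.37 blade line at handle 518.6
grip at 518.0 -251.0
```

>>> apply_moves --delta_pos '[[0,-0.01,-0.05],[0,-0.01,-0.11],[0,-0.01,-0.11],[0,-0.01,-0.11],[0,-0.01,-0.11],[0,-0.01,-0.11]]' --dr '[[0,0,0],[0,0,0],[0,0,0],[0,0,0],[0,0,0],[0,0,0]]' --jaw '[0.34,0.34,0.34,0.34,0,0]'

```text
time: 13.08
tool_pos: [0.5188, -0.2501, 0.0078]
tool_rot: [3.139, 0.002, 1.504]
contact_force: [-0.0, -0.1, 1.0]
opening: 0.0221
grip_force: 0.2
```

>>> apply_moves --delta_pos '[[0,0,0],[0,0,0],[0,0,0],[0,0,0]]' --dr '[[0,0,0],[0,0,0],[0,0,0],[0,0,0]]' --jaw '[0,0,0,0]' --force 30

```text
time: 13.42
tool_pos: [0.5188, -0.2501, 0.0078]
tool_rot: [3.138, 0.001, 1.503]
contact_force: [-0.9, 1.6, 7.7]
opening: 0.0211
grip_force: 30.0
```

>>> apply_moves --delta_pos '[[0,0,0.08],[0.03,0.07,0.15],[0.08,0.17,0.15],[0.12,0.27,0.15],[0.16,0.37,0.15],[0.2,0.46,0.1],[0.216,0.549,0.05],[0.216,0.549,0.05]]' --dr '[[0,0,0],[0,0,0.03],[0,0,0.063],[0,0,0.063],[0,0,0.063],[0,0,0.063],[0,0,0.063],[0,0,0.063]]' --jaw '[0,0,0,0,0,0,0,0]'

```text
time: 14.08
tool_pos: [0.6032, -0.0242, 0.0236]
tool_rot: [-3.138, -0.002, 1.539]
contact_force: [-2.3, -0.7, -1.1]
opening: 0.0217
grip_force: 3.0
```

```bash
cat >> h.py <<'E'
def align(fn,want):
    """lateral offset (mm) of held blade from stowed_3's rivets; want = +100,+50,-50,-100 in world x."""
    for _ in range(3): eyes.read_camera("wrist")
    P,im=snap("wrist",fn); s=telemetry.observe(); print("t",s["time"],"tcp",s["tool_pos"].round(4),"rot",s["tool_rot"].round(4),"open",round(s["opening"],4))
    b=blade(P,im,s["tool_pos"][2]+.004,range(110,240,10)); p=np.polyfit(b[:,1],b[:,0],1)
    print("blade yaw",round(90-np.degrees(np.arctan(p[0])),2),"blade ends",b[0].round(1),b[-1].round(1))
    v=cv2.cvtColor(im,cv2.COLOR_RGB2HSV); 
    ex=proj(P,[[.5576,.08,.032],[.5566,.052,.032]])
    for e in ex:
        x,y=np.int32(e.round()); x0,y0=max(x-18,0),max(y-18,0)
        m=np.uint8((v[y0:y+18,x0:x+18,2]>110)&(v[y0:y+18,x0:x+18,1]<80)); n,l,st,c=cv2.connectedComponentsWithStats(m)
        for i in range(1,n):
            if 80<st[i,4]<500:
                w=onz(P,[c[i]+[x0,y0]],.032)[0]*1000; print("rivet",st[i,4],w[:2].round(1),"offset",round(np.polyval(p,w[1]-want*.035)-w[0],1),"want",want)
    m=v[240:290,300:355]; 
    return P,im
E
python3 -c "
from h import *
align('w9.png',50)"
```

```text
t 14.2833 tcp [ 0.6042 -0.0309  0.0264] rot [3.1409e+00 6.0000e-04 1.5350e+00] open 0.0214
blade yaw 88.02 blade ends [605.4  53.7] [603.9   8. ]
rivet 267 [557.3  80. ] offset 48.9 want 50
rivet 273 [556.4  52.2] offset 48.9 want 50
```

The grip slackened (3 N), so I'm re-tightening and checking the hold.

>>> apply_moves --delta_pos '[[0.002,0,0],[0.002,0,0],[0.002,0,0]]' --dr '[[0,0,0],[0,0,0],[0,0,0]]' --jaw '[0,0,0]' --force 35

```text
time: 14.53
tool_pos: [0.6051, -0.0316, 0.0265]
tool_rot: [3.14, 0.0, 1.533]
contact_force: [-0.6, 0.7, -0.9]
opening: 0.0214
grip_force: 35.0
```

```bash
python3 -c "
from h import *
P,im=align('w10.png',50)
Q,i2=snap('side'); Q,i3=snap('scene')
c=np.zeros((600,640,3),np.uint8); c[:300]=im[:300]; c[300:600,:320]=cv2.resize(i2[180:300,240:368],(320,300)); c[300:600,320:]=cv2.resize(i3[190:310,290:418],(320,300))
cv2.imwrite('pics/m10.png',c[:,:,::-1]); print(telemetry.observe()['grip_force'])"
```

```text
t 14.7333 tcp [ 0.6049 -0.0307  0.026 ] rot [3.1412e+00 1.0000e-04 1.5340e+00] open 0.0213
blade yaw 87.78 blade ends [606.9  52.5] [605.    6.6]
rivet 267 [557.4  80. ] offset 50.4 want 50
rivet 272 [556.4  52.2] offset 50.3 want 50
34.99831795692444
```

View pics/m10.png

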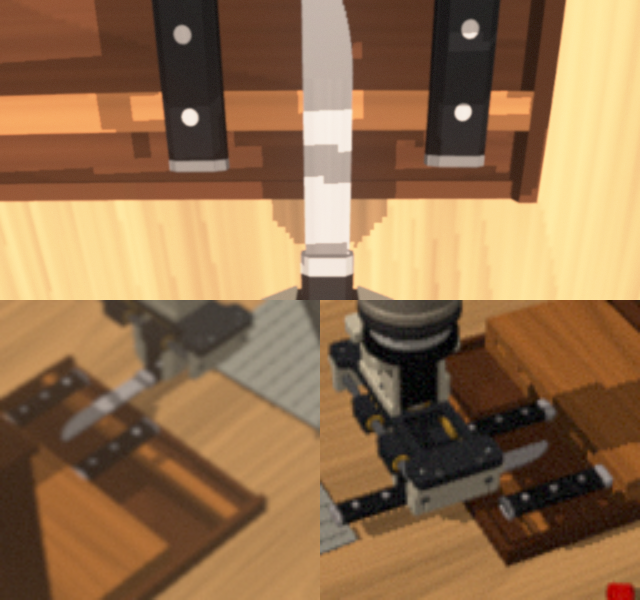

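The blade is level and aligned between the two housed knives, at (303-352, 0-245). Inserting into slot 2.

>>> apply_moves --delta_pos '[[0.001,0.03,-0.002],[0.003,0.08,-0.002],[0.0045,0.13,-0.002],[0.006,0.17,-0.002],[0.0075,0.21,-0.002],[0.009,0.25,-0.002],[0.01,0.29,-0.002],[0.01,0.29,-0.002]]' --dr '[[0,0,0],[0,0,0],[0,0,0],[0,0,0],[0,0,0],[0,0,0],[0,0,0],[0,0,0]]' --jaw '[0,0,0,0,0,0,0,0]'

```text
time: 15.5
tool_pos: [0.6084, 0.0897, 0.0249]
tool_rot: [-3.142, -0.001, 1.538]
contact_force: [-0.3, 0.4, -1.6]
opening: 0.0212
grip_force: 35.0
```

>>> apply_moves --delta_pos '[[0.001,0.02,0],[0.002,0.035,0],[0.002,0.045,0],[0.002,0.05,0],[0.002,0.055,0],[0.002,0.06,0],[0.002,0.06,0]]' --dr '[[0,0,0],[0,0,0],[0,0,0],[0,0,0],[0,0,0],[0,0,0],[0,0,0]]' --jaw '[0,0,0,0,0,0,0]'

```text
time: 16.08
tool_pos: [0.6097, 0.1056, 0.025]
tool_rot: [-3.141, 0.006, 1.535]
contact_force: [-1.1, -16.2, 0.8]
opening: 0.0213
grip_force: 35.0
```

>>> apply_moves --delta_pos '[[0,0.004,-0.002],[0,0.004,-0.002],[0,0,-0.002],[0,0,-0.002],[0,0,-0.002],[0,0,-0.002]]' --dr '[[0,0,0],[0,0,0],[0,0,0],[0,0,0],[0,0,0],[0,0,0]]' --jaw '[0,0,0.33,0.33,0.33,0.33]'

```text
time: 16.58
tool_pos: [0.6097, 0.1101, 0.0242]
tool_rot: [3.141, -0.0, 1.535]
contact_force: [0.9, 0.1, -0.2]
opening: 0.0304
grip_force: 0.0
```

>>> apply_moves --delta_pos '[[0,0,0.06],[0,0,0.16],[-0.06,-0.08,0.26],[-0.12,-0.16,0.36],[-0.18,-0.25,0.45],[-0.25,-0.34,0.5],[-0.32,-0.43,0.5],[-0.375,-0.52,0.5]]' --dr '[[0,0,0],[0,0,0],[0,0,0],[0,0,0],[0,0,0],[0,0,0],[0,0,0],[0,0,0]]' --jaw '[0.33,0.33,0.33,0.33,0.33,0.33,0.33,0.33]'

```text
time: 17.25
tool_pos: [0.4878, -0.0572, 0.2181]
tool_rot: [3.138, 0.001, 1.537]
contact_force: [0.7, -1.3, -0.1]
opening: 0.0304
grip_force: 0.0
```

>>> apply_moves --delta_pos '[[0,-0.08,0],[0,-0.08,0],[0,-0.08,0],[0,-0.08,0]]' --dr '[[0,0,0.2],[0,0,0.2],[0,0,0.2],[0,0,0.2]]' --jaw '[0.33,0.33,0.33,0.33]'

```text
time: 17.58
tool_pos: [0.4882, -0.0881, 0.2157]
tool_rot: [3.142, -0.001, 1.633]
contact_force: [-0.3, -0.0, -1.2]
opening: 0.0302
grip_force: 0.0
```

Run:
```python
from h import *
eyes.read_camera("wrist")
P,im=snap("wrist","w11.png"); s=telemetry.observe(); print(s["time"],s["tool_pos"],s["tool_rot"],s["opening"])
for o in knives(P,im,(150,60,560,300)): print(*[np.round(x,1) for x in o])
```

```text
17.6833 [ 0.48828014 -0.08751537  0.21554867] [-3.14118656e+00 -6.37313116e-04  1.63546630e+00] 0.030244782918446327
[673.6  43.7] [648.1  41.5] 4.9 [25.5 12.8] [527  60] [557  76]
```

View pics/w11.png

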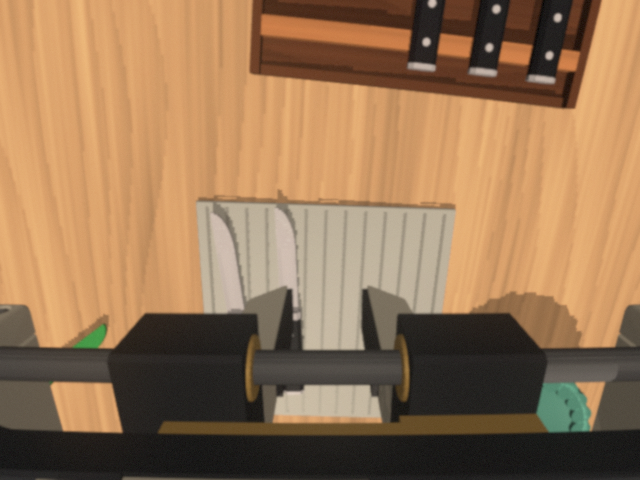

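All three housed handles line up, with butts at (422,67), (483,72) and (542,79). The two remaining knives lie on the mat, with tips at (215,213) and (278,208). Hovering over knife_2.

>>> apply_moves --delta_pos '[[-0.03,-0.09,-0.05],[-0.06,-0.18,-0.1],[-0.0745,-0.27,-0.17],[-0.0745,-0.348,-0.25],[-0.0745,-0.348,-0.35],[-0.0745,-0.348,-0.414],[-0.0745,-0.348,-0.414],[-0.0745,-0.348,-0.414]]' --dr '[[0,0,0.041],[0,0,0.041],[0,0,0.041],[0,0,0.041],[0,0,0.041],[0,0,0.041],[0,0,0.041],[0,0,0.041]]' --jaw '[0.34,0.34,0.34,0.34,0.34,0.34,0.34,0.34]'

```text
time: 18.35
tool_pos: [0.4579, -0.2265, 0.0492]
tool_rot: [-3.139, -0.003, 1.656]
contact_force: [1.0, 0.5, 0.6]
opening: 0.0309
grip_force: 0.0
```

```bash
python3 -c "
from h import *
eyes.read_camera('wrist')
hover('w12.png')"
```

```text
t 18.5 tcp [ 0.46   -0.228   0.0524] yaw 1.6567 open 0.0314
black front [325.5 246. ] [ 456.3 -211.5] handle mid [ 457.4 -224.3] blade yaw 95.07 blade line at handle 459.6
grip at 457.6 -224.5
```

>>> apply_moves --delta_pos '[[-0.003,0.003,-0.05],[-0.003,0.003,-0.11],[-0.003,0.003,-0.11],[-0.003,0.003,-0.11],[-0.003,0.003,-0.11],[-0.003,0.003,-0.11]]' --dr '[[0,0,0],[0,0,0],[0,0,0],[0,0,0],[0,0,0],[0,0,0]]' --jaw '[0.34,0.34,0.34,0.34,0,0]'

```text
time: 19.0
tool_pos: [0.4583, -0.2274, 0.0081]
tool_rot: [3.139, 0.002, 1.656]
contact_force: [1.3, -0.6, 0.6]
opening: 0.0226
grip_force: 0.4
```

>>> apply_moves --delta_pos '[[0,0,0],[0,0,0],[0,0,0],[0,0,0]]' --dr '[[0,0,0],[0,0,0],[0,0,0],[0,0,0]]' --jaw '[0,0,0,0]' --force 35

```text
time: 19.33
tool_pos: [0.4583, -0.2274, 0.0081]
tool_rot: [3.139, 0.002, 1.655]
contact_force: [-0.0, 1.6, 7.6]
opening: 0.0213
grip_force: 35.0
```

>>> apply_moves --delta_pos '[[0,0,0.08],[0.02,0.06,0.15],[0.05,0.15,0.15],[0.08,0.25,0.15],[0.11,0.35,0.15],[0.118,0.44,0.1],[0.118,0.49,0.05],[0.118,0.49,0.05]]' --dr '[[0,0,0],[0,0,-0.08],[0,0,-0.16],[0,0,-0.242],[0,0,-0.242],[0,0,-0.242],[0,0,-0.242],[0,0,-0.242]]' --jaw '[0,0,0,0,0,0,0,0]'

```text
time: 20.0
tool_pos: [0.502, -0.0266, 0.0241]
tool_rot: [-3.136, -0.002, 1.539]
contact_force: [-1.5, -0.8, -1.0]
opening: 0.0209
grip_force: 35.0
```

```bash
python3 -c "
from h import *
P,im=align('w13.png',-50); print(telemetry.observe()['grip_force'])"
```

```text
t 20.2 tcp [ 0.5051 -0.0318  0.0273] rot [3.1396e+00 6.0000e-04 1.5337e+00] open 0.0212
blade yaw 88.14 blade ends [506.5  52.1] [504.9   6.3]
rivet 279 [556.5  80. ] offset -49.3 want -50
rivet 255 [555.6  52.1] offset -49.2 want -50
34.998672008514404
```

>>> apply_moves --delta_pos '[[-0.001,0.03,-0.003],[0.001,0.08,-0.004],[0.0025,0.13,-0.004],[0.004,0.17,-0.004],[0.0055,0.21,-0.004],[0.007,0.25,-0.004],[0.008,0.29,-0.004],[0.008,0.29,-0.004]]' --dr '[[0,0,0],[0,0,0],[0,0,0],[0,0,0],[0,0,0],[0,0,0],[0,0,0],[0,0,0]]' --jaw '[0,0,0,0,0,0,0,0]'

```text
time: 20.87
tool_pos: [0.5079, 0.087, 0.0254]
tool_rot: [3.14, -0.001, 1.535]
contact_force: [0.2, -0.5, -0.7]
opening: 0.0216
grip_force: 35.0
```

>>> apply_moves --delta_pos '[[0.001,0.02,0],[0.002,0.035,0],[0.002,0.045,0],[0.002,0.05,0],[0.002,0.055,0],[0.002,0.06,0],[0.002,0.06,0]]' --dr '[[0,0,0],[0,0,0],[0,0,0],[0,0,0],[0,0,0],[0,0,0],[0,0,0]]' --jaw '[0,0,0,0,0,0,0]'

```text
time: 21.45
tool_pos: [0.5083, 0.1093, 0.0246]
tool_rot: [3.142, 0.0, 1.534]
contact_force: [0.0, -0.9, -1.5]
opening: 0.0214
grip_force: 35.0
```

>>> apply_moves --delta_pos '[[0,0.006,0],[0,0.012,0],[0,0.018,0],[0,0.018,0],[0,0.018,0]]' --dr '[[0,0,0],[0,0,0],[0,0,0],[0,0,0],[0,0,0]]' --jaw '[0,0,0,0,0]'

```text
time: 21.87
tool_pos: [0.5083, 0.1107, 0.0248]
tool_rot: [-3.141, 0.008, 1.536]
contact_force: [-0.4, -30.0, 2.8]
opening: 0.0214
grip_force: 35.0
```

>>> apply_moves --delta_pos '[[0,-0.006,-0.002],[0,-0.006,-0.002],[0,-0.006,-0.002],[0,-0.006,-0.002],[0,-0.006,-0.002],[0,-0.006,-0.002]]' --dr '[[0,0,0],[0,0,0],[0,0,0],[0,0,0],[0,0,0],[0,0,0]]' --jaw '[0.33,0.33,0.33,0.33,0.33,0.33]'

```text
time: 22.37
tool_pos: [0.5082, 0.1144, 0.0239]
tool_rot: [3.141, -0.0, 1.535]
contact_force: [0.0, -0.1, 0.9]
opening: 0.0304
grip_force: 0.0
```

>>> apply_moves --delta_pos '[[0,0,0.06],[0,0,0.16],[-0.04,-0.08,0.26],[-0.08,-0.16,0.36],[-0.12,-0.25,0.45],[-0.16,-0.34,0.5],[-0.2,-0.43,0.5],[-0.22,-0.52,0.5]]' --dr '[[0,0,0],[0,0,0],[0,0,0.08],[0,0,0.16],[0,0,0.24],[0,0,0.34],[0,0,0.34],[0,0,0.34]]' --jaw '[0.36,0.36,0.36,0.36,0.36,0.36,0.36,0.36]'

```text
time: 23.03
tool_pos: [0.4277, -0.0705, 0.2228]
tool_rot: [3.138, 0.002, 1.707]
contact_force: [1.5, -0.4, -0.5]
opening: 0.033
grip_force: 0.0
```

Run:
```python
from h import *
eyes.read_camera("wrist")
P,im=snap("wrist","w14.png"); s=telemetry.observe(); print(s["time"],s["tool_pos"],s["tool_rot"],s["opening"])
for o in knives(P,im,(200,200,560,300)): print(*[np.round(x,1) for x in o])
g=cv2.cvtColor(im,cv2.COLOR_RGB2HSV)
print("expected k1 tip px",proj(P,[[.382,-.101,.01]]),"origin",proj(P,[[.403,-.207,.012]]))
e=snap("scene","s14.png")
```

```text
23.1333 [ 0.4272333  -0.07436898  0.22197405] [3.13917021e+00 3.09974184e-03 1.69851380e+00] 0.03300280460322053
expected k1 tip px [[279.03853809 218.46123031]] origin [[289.40768805 318.72575517]]
```

View pics/w14.png

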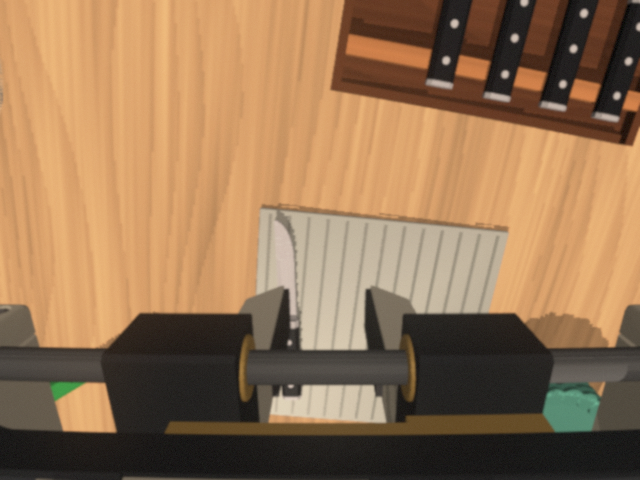

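Knife_1's tip is at (280,217), where predicted, and the four housed butts form a straight line. Hovering over knife_1.

>>> apply_moves --delta_pos '[[-0.03,-0.09,-0.05],[-0.052,-0.18,-0.1],[-0.052,-0.27,-0.17],[-0.052,-0.36,-0.25],[-0.052,-0.399,-0.35],[-0.052,-0.399,-0.43],[-0.052,-0.399,-0.43],[-0.052,-0.399,-0.43]]' --dr '[[0,0,0.01],[0,0,0.01],[0,0,0.01],[0,0,0.01],[0,0,0.01],[0,0,0.01],[0,0,0.01],[0,0,0.01]]' --jaw '[0.36,0.36,0.36,0.36,0.36,0.36,0.36,0.36]'

```text
time: 23.85
tool_pos: [0.4062, -0.2273, 0.0466]
tool_rot: [-3.137, -0.005, 1.71]
contact_force: [0.2, -0.2, 0.3]
opening: 0.0328
grip_force: 0.0
```

```bash
python3 -c "
from h import *
eyes.read_camera('wrist')
hover('w15.png')"
```

```text
t 24.0 tcp [ 0.4088 -0.2291  0.0507] yaw 1.7111 open 0.0332
black front [321. 257.] [ 402.5 -218.2] handle mid [ 404.1 -227.6] blade yaw 98.18 blade line at handle 408.3
grip at 404.5 -231.2
```

>>> apply_moves --delta_pos '[[-0.005,-0.006,-0.05],[-0.005,-0.006,-0.11],[-0.005,-0.006,-0.11],[-0.005,-0.006,-0.11],[-0.005,-0.006,-0.11],[-0.005,-0.006,-0.11]]' --dr '[[0,0,0],[0,0,0],[0,0,0],[0,0,0],[0,0,0],[0,0,0]]' --jaw '[0.36,0.36,0.36,0.36,0,0]'

```text
time: 24.5
tool_pos: [0.4059, -0.2319, 0.0061]
tool_rot: [3.14, 0.002, 1.71]
contact_force: [0.1, 0.5, 0.2]
opening: 0.0239
grip_force: 0.0
```

>>> apply_moves --delta_pos '[[0,0,0],[0,0,0],[0,0,0],[0,0,0]]' --dr '[[0,0,0],[0,0,0],[0,0,0],[0,0,0]]' --jaw '[0,0,0,0]' --force 35

```text
time: 24.83
tool_pos: [0.4058, -0.232, 0.0059]
tool_rot: [3.14, 0.001, 1.709]
contact_force: [-0.8, 2.0, 9.1]
opening: 0.0217
grip_force: 35.0
```

>>> apply_moves --delta_pos '[[0,0,0.08],[0.02,0.06,0.15],[0.05,0.15,0.15],[0.08,0.25,0.15],[0.11,0.35,0.15],[0.119,0.44,0.1],[0.119,0.505,0.046],[0.119,0.505,0.046]]' --dr '[[0,0,0],[0,0,-0.08],[0,0,-0.16],[0,0,-0.26],[0,0,-0.348],[0,0,-0.348],[0,0,-0.348],[0,0,-0.348]]' --jaw '[0,0,0,0,0,0,0,0]'

```text
time: 25.5
tool_pos: [0.4501, -0.0252, 0.0206]
tool_rot: [-3.136, -0.002, 1.54]
contact_force: [-1.9, 0.4, -1.3]
opening: 0.0211
grip_force: 35.0
```

```bash
python3 -c "
from h import *
P,im=align('w16.png',-100); print(telemetry.observe()['grip_force'])"
```

```text
t 25.7 tcp [ 0.4534 -0.0304  0.0235] rot [3.1401e+00 5.0000e-04 1.5351e+00] open 0.0209
blade yaw 88.12 blade ends [454.5  53.7] [452.9   7.8]
rivet 302 [556.1  80. ] offset -100.7 want -100
rivet 266 [555.2  52.3] offset -100.7 want -100
34.998918771743774
```

>>> apply_moves --delta_pos '[[0.002,0.03,0],[0.004,0.08,0],[0.006,0.13,0],[0.0075,0.17,0],[0.009,0.21,0],[0.0105,0.25,0],[0.0115,0.29,0],[0.0115,0.29,0]]' --dr '[[0,0,0],[0,0,0],[0,0,0],[0,0,0],[0,0,0],[0,0,0],[0,0,0],[0,0,0]]' --jaw '[0,0,0,0,0,0,0,0]'

```text
time: 26.37
tool_pos: [0.4584, 0.0869, 0.0238]
tool_rot: [3.139, -0.0, 1.535]
contact_force: [0.2, 0.2, -0.5]
opening: 0.0213
grip_force: 35.0
```

>>> apply_moves --delta_pos '[[0.001,0.02,0],[0.002,0.035,0],[0.002,0.045,0],[0.002,0.05,0],[0.002,0.055,0],[0.002,0.06,0],[0.002,0.065,0],[0.002,0.065,0]]' --dr '[[0,0,0],[0,0,0],[0,0,0],[0,0,0],[0,0,0],[0,0,0],[0,0,0],[0,0,0]]' --jaw '[0,0,0,0,0,0,0,0]'

```text
time: 27.03
tool_pos: [0.4582, 0.1124, 0.0228]
tool_rot: [3.142, -0.0, 1.535]
contact_force: [-0.4, 0.2, -0.4]
opening: 0.0211
grip_force: 35.0
```

>>> apply_moves --delta_pos '[[0,0.006,0],[0,0.012,0],[0,0.018,0],[0,0.018,0],[0,0.018,0]]' --dr '[[0,0,0],[0,0,0],[0,0,0],[0,0,0],[0,0,0]]' --jaw '[0,0,0,0,0]'

```text
time: 27.45
tool_pos: [0.4582, 0.1149, 0.0228]
tool_rot: [-3.141, 0.007, 1.538]
contact_force: [-0.3, -29.3, 3.2]
opening: 0.0212
grip_force: 35.0
```

>>> apply_moves --delta_pos '[[0,-0.006,0],[0,-0.006,0],[0,-0.006,0],[0,-0.006,0],[0,-0.006,0],[0,-0.006,0]]' --dr '[[0,0,0],[0,0,0],[0,0,0],[0,0,0],[0,0,0],[0,0,0]]' --jaw '[0.32,0.32,0.32,0.32,0.32,0.32]'

```text
time: 27.95
tool_pos: [0.4582, 0.1174, 0.0228]
tool_rot: [3.141, -0.0, 1.536]
contact_force: [-0.2, 0.6, 0.5]
opening: 0.0291
grip_force: 0.0
```

>>> apply_moves --delta_pos '[[0,0,0.06],[0,0,0.16],[0.04,-0.03,0.26],[0.08,-0.06,0.36],[0.12,-0.1,0.45],[0.16,-0.12,0.52],[0.2,-0.14,0.55],[0.24,-0.14,0.55]]' --dr '[[0,0,0],[0,0,0],[0,0,0],[0,0,0],[0,0,0],[0,0,0],[0,0,0],[0,0,0]]' --jaw '[0.36,0.36,0.36,0.36,0.36,0.36,0.36,0.36]'

```text
time: 28.62
tool_pos: [0.5567, 0.0598, 0.2473]
tool_rot: [3.133, 0.0, 1.534]
contact_force: [-0.4, -0.3, 0.7]
opening: 0.033
grip_force: 0.0
```

Run:
```python
from h import *
for _ in range(2): eyes.read_camera("wrist")
P,im=snap("wrist","w17.png"); s=telemetry.observe(); print(s["time"],s["tool_pos"],s["tool_rot"])
Q,i2=snap("scene","s17.png")
# butt position of each knife: along slot lines at handle top
v=cv2.cvtColor(im,cv2.COLOR_RGB2HSV); u=np.array([.0349,.9994])
for k,s in((1,-.1),(2,-.05),(3,0),(4,.05),(5,.1)):
    mo=np.array([.5595,.135])+s*np.array([-.9994,.0349])
    pr=[]
    for d in np.arange(-.125,.01,.0005):
        q=np.mean([v[tuple(np.int32(proj(P,[*(mo+d*u+w*np.array([.9994,-.0349])),.031])[0].round())[::-1])][1] for w in(-.005,-.0025,.0025,.005)])
        pr.append((d,q))
    a=np.array(pr); low=a[a[:,1]<75][:,0]; print("slot",k,"grey/black from",low.min(),"to",low.max())
c=np.zeros((600,640,3),np.uint8); c[:300]=im[:300]; c[300:]=cv2.resize(i2[150:300,280:600],(640,300))
cv2.imwrite("pics/m17.png",c[:,:,::-1])
```

```text
28.7667 [0.55427533 0.06106806 0.24228116] [-3.14085923e+00 -4.61985628e-05  1.53533627e+00]
slot 1 grey/black from -0.10149999999999998 to -0.0019999999999998908
slot 2 grey/black from -0.10149999999999998 to -0.0014999999999998903
slot 3 grey/black from -0.10249999999999998 to -0.002499999999999891
slot 4 grey/black from -0.10149999999999998 to -0.0019999999999998908
slot 5 grey/black from -0.10149999999999998 to -0.0019999999999998908
```

View pics/m17.png

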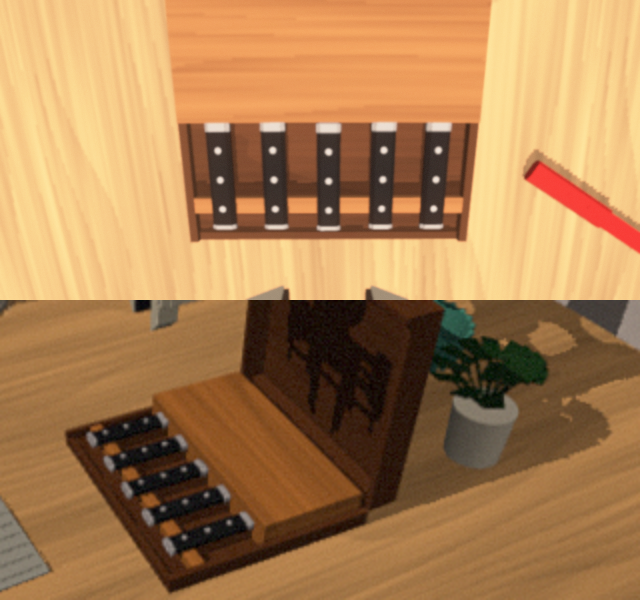

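All five handles are flush against the block; butts in the wrist view are at row ~228 and bolsters at row ~124. Now the lid: approach the tab from above.

>>> apply_moves --delta_pos '[[0,0,0.1],[0,0,0.2],[0.005,0.08,0.25],[0.01,0.17,0.25],[0.015,0.26,0.25],[0.02,0.35,0.25],[0.025,0.44,0.25],[0.025,0.522,0.25]]' --dr '[[0,0,0],[0,0,0],[0,0,0],[0,0,0],[0,0,0],[0,0,0],[0,0,0],[0,0,0]]' --jaw '[0.6,0.6,0.6,0.6,0.6,0.6,0.6,0.6]'

```text
time: 29.48
tool_pos: [0.5628, 0.2721, 0.342]
tool_rot: [-3.14, 0.001, 1.537]
contact_force: [-0.2, 0.4, 0.6]
opening: 0.0554
grip_force: 0.0
```

Run:
```python
from h import *
for _ in range(2): eyes.read_camera("wrist")
P,im=snap("wrist","w18.png"); s=telemetry.observe(); print(s["time"],s["tool_pos"],s["tool_rot"])
hsv=cv2.cvtColor(im,cv2.COLOR_RGB2HSV); m=cv2.inRange(hsv,(20,130,110),(32,255,255)); n,l,st,c=cv2.connectedComponentsWithStats(m)
for i in range(1,n):
    if st[i,4]>150: print(st[i],c[i],onz(P,[c[i]],.29))
```

```text
29.6333 [0.56255072 0.27226361 0.34135705] [-3.13887975e+00  8.59673735e-04  1.53993268e+00]
[296 234  19  30 491] [304.54989817 247.41344196] [[0.54849336 0.28581623 0.29      ]]
[352 234  17  31 470] [360.36808511 248.56170213] [[0.57934811 0.28431223 0.29      ]]
[313 263  40  10 220] [330.76818182 266.71818182] [[0.56269858 0.27393824 0.29      ]]
```

>>> apply_moves --delta_pos '[[0.002,0,-0.05],[0.002,0,-0.1],[0.002,0,-0.162],[0.002,0,-0.162],[0.002,0,-0.162]]' --dr '[[0,0,0],[0,0,0],[0,0,0],[0,0,0],[0,0,0]]' --jaw '[0.6,0.6,0.6,0.6,0.6]'

```text
time: 30.05
tool_pos: [0.5641, 0.2687, 0.2772]
tool_rot: [-3.138, 0.002, 1.535]
contact_force: [-0.3, 0.4, 1.9]
opening: 0.055
grip_force: 0.0
```

>>> apply_moves --delta_pos '[[0,0,0],[0,0,0],[0,0,0],[0,0,0],[0,0,0],[0,0,0],[0,0,0]]' --dr '[[0,0,0],[0,0,0],[0,0,0],[0,0,0],[0,0,0],[0,0,0],[0,0,0]]' --jaw '[0,0,0,0,0,0,0]' --force 25

```text
time: 30.63
tool_pos: [0.5648, 0.2699, 0.2786]
tool_rot: [3.141, -0.0, 1.535]
contact_force: [-2.4, 0.3, 3.0]
opening: 0.0236
grip_force: 25.0
```

>>> apply_moves --delta_pos '[[-0.002,-0.056,-0.002],[-0.004,-0.112,-0.008],[-0.006,-0.167,-0.02],[-0.008,-0.221,-0.035],[-0.01,-0.273,-0.055],[-0.011,-0.324,-0.08],[-0.013,-0.372,-0.108],[-0.015,-0.418,-0.141]]' --dr '[[0,0,0],[0,0,0],[0,0,0],[0,0,0],[0,0,0],[0,0,0],[0,0,0],[0,0,0]]' --jaw '[0,0,0,0,0,0,0,0]'

```text
time: 31.3
tool_pos: [0.5591, 0.101, 0.2232]
tool_rot: [3.139, 0.001, 1.535]
contact_force: [-1.4, -1.6, 6.6]
opening: 0.0235
grip_force: 25.0
```

>>> apply_moves --delta_pos '[[-0.001,-0.043,-0.036],[-0.003,-0.083,-0.076],[-0.004,-0.119,-0.119],[-0.005,-0.151,-0.164],[-0.006,-0.18,-0.213],[-0.007,-0.205,-0.263],[-0.008,-0.225,-0.316],[-0.008,-0.24,-0.369]]' --dr '[[0,0,0],[0,0,0],[0,0,0],[0,0,0],[0,0,0],[0,0,0],[0,0,0],[0,0,0]]' --jaw '[0,0,0,0,0,0,0,0]'

```text
time: 31.97
tool_pos: [0.5558, 0.0046, 0.0736]
tool_rot: [3.141, 0.002, 1.535]
contact_force: [-1.2, -3.2, 1.9]
opening: 0.0236
grip_force: 25.0
```

>>> apply_moves --delta_pos '[[0,-0.003,-0.016],[0,-0.006,-0.032],[0,-0.009,-0.048],[-0.001,-0.011,-0.064],[-0.001,-0.013,-0.08],[-0.001,-0.015,-0.095],[-0.001,-0.016,-0.107],[-0.001,-0.017,-0.118]]' --dr '[[0,0,0],[0,0,0],[0,0,0],[0,0,0],[0,0,0],[0,0,0],[0,0,0],[0,0,0]]' --jaw '[0,0,0,0,0,0,0,0]'

```text
time: 32.63
tool_pos: [0.5556, -0.0019, 0.0266]
tool_rot: [3.141, 0.002, 1.535]
contact_force: [-1.7, -6.6, 1.7]
opening: 0.0231
grip_force: 25.0
```

>>> apply_moves --delta_pos '[[0,-0.001,-0.006],[0,-0.001,-0.011],[0,-0.001,-0.016],[0,-0.001,-0.021],[0,-0.001,-0.026],[0,-0.001,-0.026]]' --dr '[[0,0,0],[0,0,0],[0,0,0],[0,0,0],[0,0,0],[0,0,0]]' --jaw '[0,0,0,0,0,0]'

```text
time: 33.13
tool_pos: [0.5556, -0.0022, 0.0176]
tool_rot: [3.141, 0.002, 1.536]
contact_force: [-5.3, -7.3, 11.0]
opening: 0.0234
grip_force: 25.0
```

>>> apply_moves --delta_pos '[[0,0.003,-0.003],[0,0.006,-0.005],[0,0.006,-0.005],[0,0.006,-0.005]]' --dr '[[0,0,0],[0,0,0],[0,0,0],[0,0,0]]' --jaw '[0,0,0,0]'

```text
time: 33.47
tool_pos: [0.5557, -0.0018, 0.0172]
tool_rot: [3.14, 0.005, 1.536]
contact_force: [-10.9, -17.7, 24.0]
opening: 0.0234
grip_force: 25.0
```

>>> apply_moves --delta_pos '[[0,0.005,0],[0,0.005,0],[0,0.005,0],[0,0.005,0],[0,0.005,0]]' --dr '[[0,0,0],[0,0,0],[0,0,0],[0,0,0],[0,0,0]]' --jaw '[0.5,0.5,0.5,0.5,0.5]'

```text
time: 33.88
tool_pos: [0.5554, 0.0041, 0.014]
tool_rot: [-3.141, -0.0, 1.536]
contact_force: [0.5, -0.1, -0.0]
opening: 0.0453
grip_force: 0.0
```

>>> apply_moves --delta_pos '[[0,0,0.06],[0,0,0.16],[0,-0.02,0.26],[0,-0.06,0.36],[0,-0.1,0.45],[0,-0.14,0.5],[0,-0.14,0.5],[0,-0.14,0.5]]' --dr '[[0,0,0],[0,0,0],[0,0,0],[0,0,0],[0,0,0],[0,0,0],[0,0,0],[0,0,0]]' --jaw '[0.6,0.6,0.6,0.6,0.6,0.6,0.6,0.6]'

```text
time: 34.55
tool_pos: [0.5558, -0.0527, 0.2152]
tool_rot: [3.139, 0.0, 1.534]
contact_force: [0.0, 0.6, -0.8]
opening: 0.0551
grip_force: 0.0
```

Run:
```python
from h import *
for _ in range(2): eyes.read_camera("wrist")
P,im=snap("wrist","w19.png"); s=telemetry.observe(); print(s["time"],s["tool_pos"])
Q,i2=snap("scene","s19.png"); S,i3=snap("side","d19.png")
c=np.zeros((600,800,3),np.uint8); c[:300,:400]=cv2.resize(im,(400,300)); c[:300,400:]=cv2.resize(i3,(400,300)); c[300:]=cv2.resize(i2[150:315,120:560],(800,300))
cv2.imwrite("pics/m19.png",c[:,:,::-1])
```

```text
34.7 [ 0.55453403 -0.05136476  0.2125672 ]
```

View pics/m19.png

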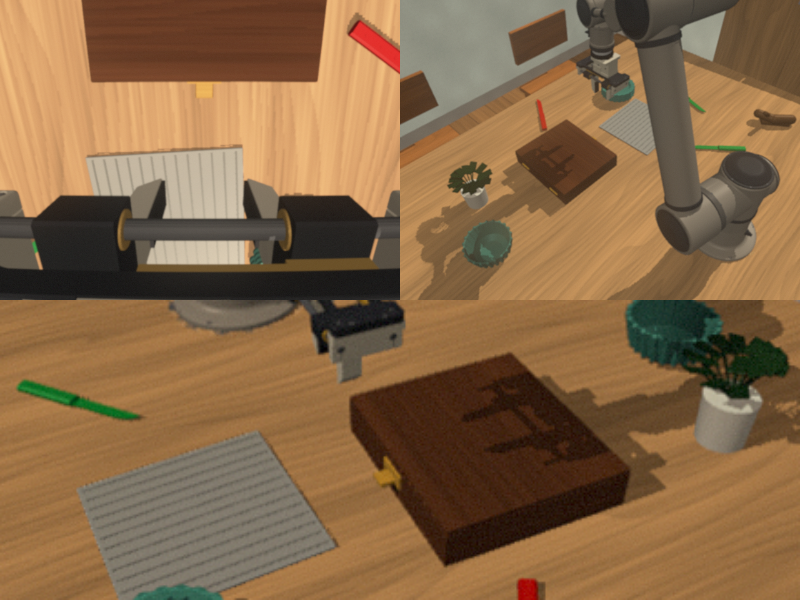

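The lid is shut flat, the mat is empty, and the plant, bowl and plates are where they were. Handing in.

```bash
python3 -c "
from cell import job
print(job.hand_in())"
```

```text
the job is handed in; nothing more can be done
None
```

All four steak knives from the mat are home in slots 1, 2, 4 and 5 beside the one already in slot 3, the lid is shut, and the job was handed in at about 35 s, with no verdict returned.

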